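# Start the nut runner and hold the bolt head behind the bracket

## Task

Press the green button on the yellow two-button box fully down and let it come back up, which starts the nut runner, and leave the red button alone. The runner then drags the bolt slowly round: reach down into the narrow gap behind the aluminium bracket, grip the steel hexagon bolt head between the two fingers on its left and right flats and hold it from turning, less than about 25 degrees from where it began. Finish while still gripping it, and do not shift the indicator stand, the bottle or the jar.

Things in the scene. Friction and masses are not known exactly. Their poses are not given: they have to be found in the camera images.
- station: fixed bolting station, origin at the centre of the underside of its dark base plate (300 x 120 x 15 mm). x runs along the bolt axis from the blue motor to the bracket, away from the robot give or take the yaw; y left, z up. Along x: blue motor (56 mm round, top 138 mm up) -142 to -12, socket, brass backing nut, bracket 44 to 56, gap 56 to 112, grey back stop plate 112 to 124 mm
- bracket_top (a point): middle of the top edge of the upright aluminium bracket plate, 138 mm above the table; plate 12 mm thick (station x), 100 mm wide (station y); station x = 50 mm. Axes as the station's
- gap (a point): middle of the floor of the gap behind the bracket (the base plate's top, 15 mm above the table), station x = 84 mm. The gap is 56 mm wide along station x, open above and at both ends; beyond it stands the grey back stop, 100 mm wide, top 110 mm above the table. Axes as the station's
- bolt_head (a point): steel hexagon head's centre, in the gap: station x = 80, y = 0, 110 mm above the table. 24 mm across flats, 16 mm thick along station x; a brass sleeve, 17 mm round, joins it to the bracket. At first two flats stand upright facing station +y and -y, 13.9 mm high, a corner up: fingers go down beside them. x axis = bolt axis; turns with it. head_left_half, head_right_half: its +y and -y halves
- bolt (a joint): turn of the bolt (rad) about station +x, 0 at the start. Latched until the green button is pressed (5 mm is enough); then the runner turns it at 0.012 rad/s with 0.05 N m and never stops by itself; heavy damping (4 N m per rad/s). Upright fingers gripping left and right with 20 to 45 N stop it at the angle it has by then (tried up to 0.25 rad); the fingers need not follow the flats
- button_box: fixed yellow box, 80 (x) x 150 (y) x 45 (z) mm, origin at the centre of its underside; on its top the green start button at its y = +40 mm and the red stop button at y = -40 mm. It stands on the left or on the right of the station; the indicator stand is on the other side.
- start (a joint): travel of the green button in m, 0 up, 0.006 fully down; spring, pushed down with about 5 N in all, comes up by itself when the finger is lifted
- start_top (a point): centre of the top face of the green start button (32 mm round), moves with it; z up
- stop (a joint): travel of the red button in m, 0 up, 0.006 down; to be left alone
- stop_top (a point): centre of the top face of the red stop button (32 mm round)
- indicator: bystander: loose indicator stand, 0.9 kg, black base 90 x 100 x 35 mm with a magenta plate, steel column and round black indicator, 157 mm tall; origin at the centre of its underside
- bottle: bystander: loose yellow bottle, 44 mm round, 110 mm tall, beyond the station to the left; origin at the centre of its underside
- jar: bystander: loose glass jar with a metal cap, 52 mm round, 60 mm tall, beyond the station to the right; origin at the centre of its underside
Not all that is in view belongs to the job. What is shaped like the button_box but orange is not meant.

How it is judged:
On the way, in this order (a step that is already met when the one before it is completed fails the run):
1. the green button is pressed fully down (value of joint start above 0.005 m), for 0.05 s.
2. the green button is let up again and the bolt is turning (value of joint start below 0.0015 m and velocity of joint bolt above 0.006 rad/s), for 0.1 s.
3. the bolt head is gripped on both sides and no longer turns (contact force between the fingers and head_left_half above 6 N and contact force between the fingers and head_right_half above 6 N and velocity of joint bolt between -0.005 and 0.005 rad/s), for 0.3 s.
At the end, for the whole second after the job is handed in: the fingers squeeze both halves of the bolt head with more than 6 N each, with the grasp point within 30 mm of its centre; the bolt stands still (under 0.005 rad/s) within 0.44 rad of where it started; both buttons are up (all of step 3 and value of joint bolt between -0.44 and 0.44 rad and distance between the grasp point and bolt_head below 0.03 m and value of joint each of start, stop below 0.0015 m); the arm keeps its last pose, push and grip.
It fails at once if the red button is pressed (value of joint stop above 0.003 m).
It fails at once if a bystander is shifted by more than 30 mm or tipped (distance of any of indicator, bottle, jar from where it was at the start of the episode above 0.03 m or angle between any of indicator, bottle, jar's own z axis and vertical above 0.4 rad).
It also fails if it takes over 42 s, if anything falls off the work surface, if the arm or the gripper's body presses on something with over 40 N, if the wrist force passes 120 N, or if a joint passes its speed limit or range.

## Robot

A 7-joint arm with a two-finger parallel gripper is mounted at the origin on the work surface. World frame = base frame: x ahead of the robot, y to its left, z up, the work surface at z = 0. Lengths are in m, angles in rad, forces in N, time in s.
With the tool pointing down it reaches from about 0.35 to 0.775 m from the base axis. Payload 3.1 kg.
Tool frame: the origin (TCP) lies on the centre line of the jaws, within the pads' length; the fingertips stand 17 mm ahead of it and the grasp point (between the pads) lies 2 mm behind it; z points along the fingers, y is the direction in which the jaws open and shut (so a half turn about z gives the same grasp; the last joint's range is limited). The gripper opens to 85 mm and grips with 20 to 120 N. Pads are 22 mm wide; open, the fingers measure 114 mm over their backs; the gripper's body (76 mm by 85 mm) begins 54 mm behind the grasp point. The pads swing forward as they close: fully open they stand 13 mm farther back than shut.
Start: joints at [-1.282, 0.311, 0.014, 1.512, -0.004, 1.319, -0.027], TCP at [0.179, 0.52, 0.248] pointing down, gripper open.
Joint ranges: [-2.7, 2.7], [-0.3, 1.91], [-1.27, 1.3], [0.12, 2.57], [-1.44, 4.58], [0.2, 2.03], [-3.05, 3.05]. Speed limits (rad/s): [2.79, 2.79, 3.14, 3.14, 3.14, 3.14, 3.14].

## Interface

Orientations are given as [roll, pitch, yaw] about the fixed x, y, z axes, in that order (R = Rz(yaw) Ry(pitch) Rx(roll)).
In Python, from bench import get_obs, grab_frame, calibration, hand_in gives the robot as it stands.
- The arm moves only by the tool jog_arm, never from a script. Its argument "deltas" is text: rows parted by semicolons, each of 6 numbers parted by spaces: the shift along the tool's x, y, z in mm, then the turn, a rotation vector about the tool's x, y, z in degrees. A call has 1 to 20 rows; each row shifts and turns the pose as measured when the row begins, along the tool's axes as they then stand; what a row does not reach is not made up. A row lasts 1/8 s, in which the tool goes at most 62.5 mm and 10.7 degrees, less where a joint would pass 70% of its speed; a pose out of reach is approached as far as the arm can. A call is refused whole if a number of a shift passes 62.5 or a number of a turn 10.7, either way. A call with a gripper value outside its range is refused whole. "claw" is the closure, from 0 (fully open) to 1 (shut), set as the call begins (left out, the last holds). The fingers move at their own pace and stop on an object; "grip_force" is the grip in N (left out, the last holds). Time passes only in rows, so rows that do not move let the fingers close. It gives the time, the measured TCP pose, the force and the opening at its end, in the units of the state.
- get_obs(): the state, without advancing time (a new reading comes with each control period).
- grab_frame(name): name is "side" or "top" or "wrist"; returns the picture (384x512x3 uint8, red, green, blue); there is no depth.
- calibration(name): a dict with "mtx" (3x3 intrinsics, pixels), "T" (4x4, takes a point from camera to world coordinates). Camera axes: x right, y down, z forward; pixel columns grow to the right and rows downward; lengths in m; the calibration is good to about 2 mm. A picture is of the moment at which its call begins: read the wrist's pose just before it. calibration takes no time and is no camera call; for the wrist camera it gives the pose at the moment of the call.
- hand_in(): hands the job in, once; it reports no verdict.
The state is a dict: "time": time; "qpos": joint angles; "joint_velocities": joint speeds; "joint_efforts": joint torques, N m; "eef_pos": TCP position; "tool_rot": TCP orientation; "wrist_force": force on the tool from outside, world axes, zero at the start; "ft_torque": the same for the moment, N m; "width": finger opening in m.
Only numpy, scipy, OpenCV 4.12 (cv2) and the standard library are available. Lean on these libraries where they do the work, as an engineer would, in place of code of your own. Each camera call takes 0.05 s, during which the arm holds its last target. There are 200 camera calls.

## Working session

There is one attempt and no reset: what is moved stays moved. The work goes in short steps, Python scripts to look and compute and a tool call to move; the robot and the scene stay as the last step left them, time stands still between calls to the robot, and variables do not carry over. Pictures are saved under pics/ and viewed, about 8 in all and at most 12, crops included, and the job is handed in when it is done.

Besides the shell and the picture viewer there is one more tool, called as a command line: name --argument value ..., lists and objects as JSON in quotes. jog_arm: Moves the arm, as the interface text tells. Its arguments: {"type":"object","properties":{"deltas":{"type":"string"},"claw":{"type":"number"},"grip_force":{"type":"number"}},"required":["deltas"]}

```bash
mkdir -p pics; ls; python3 - <<'E'
from bench import *
import cv2,numpy as np
o=get_obs();print({k:np.round(v,3) for k,v in o.items()})
for n in ("side","top"):
    im=grab_frame(n);cv2.imwrite(f"pics/{n}0.png",im[:,:,::-1]);c=calibration(n);print(n,np.round(c["mtx"],1),np.round(c["T"],3))
E
```

```text
pics
{'time': np.float64(0.0), 'qpos': array([-1.282,  0.312,  0.014,  1.513, -0.004,  1.319, -0.027]), 'joint_velocities': array([ 0.001, -0.002,  0.001, -0.   ,  0.001,  0.   , -0.   ]), 'joint_efforts': array([-0.0000e+00, -3.7992e+01,  1.4600e-01, -2.3059e+01,  1.2000e-02,
        1.4000e-02, -0.0000e+00]), 'eef_pos': array([0.178, 0.52 , 0.247]), 'tool_rot': array([-3.139,  0.   ,  2.811]), 'wrist_force': array([ 0.032, -0.461, -0.243]), 'ft_torque': array([-0.017,  0.025,  0.004]), 'width': np.float64(0.085)}
side [[376.7   0.  254.9]
 [  0.  376.7 191.5]
 [  0.    0.    1. ]] [[-0.976 -0.156  0.154  0.348]
 [-0.219  0.739 -0.637  0.582]
 [-0.015 -0.655 -0.755  0.9  ]
 [ 0.     0.     0.     1.   ]]
top [[403.6   0.  261.5]
 [  0.  403.6 188.1]
 [  0.    0.    1. ]] [[ 0.025 -0.994  0.106  0.376]
 [-1.    -0.026 -0.014 -0.073]
 [ 0.016 -0.106 -0.994  1.561]
 [ 0.     0.     0.     1.   ]]
```

View pics/side0.png

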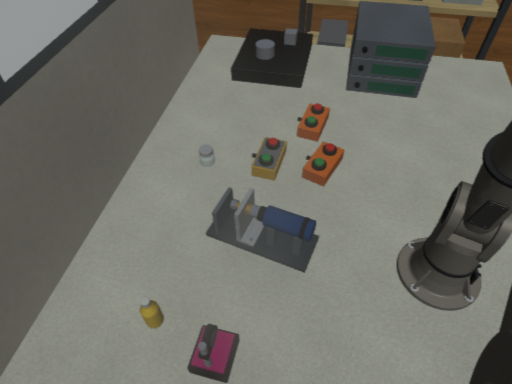

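View pics/top0.png

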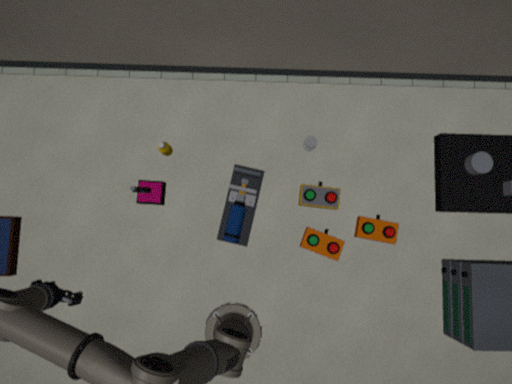

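The side view shows the station at (262,230). The three boxes are at (269,158) yellow-sided with a grey top, (313,121) orange and (323,162) orange. In the top view they are at (320,196) yellow, (377,229) orange and (322,243) orange. Green-button candidates in the top view are (310,195), (368,228) and (313,240). I choose (310,195) on the yellow box and will check it in a close crop.

```bash
cat > h.py <<'E'
import cv2,numpy as np
from bench import *
def ray(n,u,v,z,c=None):
    c=c or calibration(n); d=c["T"][:3,:3]@np.linalg.solve(c["mtx"],[u,v,1]); o=c["T"][:3,3]
    return o+d*(z-o[2])/d[2]
def proj(c,p):
    T=np.linalg.inv(c["T"]); q=c["mtx"]@(T[:3,:3]@p+T[:3,3]); return q[:2]/q[2]
def blobs(im,lo,hi,amin=20):
    m=cv2.inRange(cv2.cvtColor(im,cv2.COLOR_RGB2HSV),lo,hi)
    n,_,s,c=cv2.connectedComponentsWithStats(m)
    return [(c[i],s[i]) for i in range(1,n) if s[i][4]>=amin],m
E
python3 - <<'E'
from h import *
for n in("top","side"):
    im=cv2.imread(f"pics/{n}0.png")[:,:,::-1].copy()
    for nm,lo,hi in(("green",(45,100,40),(85,255,255)),("red",(0,170,80),(4,255,255)),("blue",(105,100,40),(125,255,255))):
        for c,s in blobs(im,lo,hi,20)[0]: print(n,nm,np.round(c,1),s[4],s[:4],np.round(ray(n,*c,.055 if nm!="blue" else .12),4))
t=cv2.imread("pics/top0.png")[150:265,205:405]
s=cv2.imread("pics/side0.png")[95:275,195:355]
a=cv2.resize(t,None,fx=4,fy=4,interpolation=cv2.INTER_CUBIC);cv2.imwrite("pics/t1.png",a)
cv2.imwrite("pics/s1.png",cv2.resize(s,None,fx=3.3,fy=3.3,interpolation=cv2.INTER_CUBIC))
E
```

```text
top green [309.7 194.4] 76 [305 190  10  10] [ 0.5184 -0.2756  0.055 ]
top green [368.3 227.7] 73 [364 223  10  10] [ 0.3995 -0.496   0.055 ]
top green [312.9 239.8] 73 [308 235  10  10] [ 0.3496 -0.2895  0.055 ]
top green [446.1 303.1] 149 [443 282   7  45] [ 0.1312 -0.7817  0.055 ]
top green [456.  309.8] 171 [453 285   7  52] [ 0.1079 -0.8178  0.055 ]
top green [467.2 313.5] 194 [463 287   8  56] [ 0.0958 -0.8587  0.055 ]
top red [331.  197.2] 53 [327 193   9   9] [ 0.5101 -0.3559  0.055 ]
top red [389.5 231.7] 51 [386 228   9   9] [ 0.3866 -0.5752  0.055 ]
top red [333.2 247.6] 45 [330 244   8   9] [ 0.3228 -0.3651  0.055 ]
top blue [235.  219.6] 424 [225 205  21  31] [ 0.4153 -0.0016  0.12  ]
top blue [  4.  243.1] 470 [  0 219  11  55] [0.3128 0.8043 0.12  ]
top blue [230.1 238.8] 71 [223 235  16   8] [0.3471 0.0136 0.12  ]
side green [401.7  52.1] 474 [376  46  52  14] [ 0.0731 -1.0413  0.055 ]
side green [396.9  70.5] 399 [372  65  49  13] [ 0.0964 -0.8874  0.055 ]
side green [396.4  88.1] 260 [377  83  38  11] [ 0.1012 -0.7594  0.055 ]
side green [311.1 119.1] 32 [308 117   7   5] [ 0.3994 -0.5049  0.055 ]
side green [265.7 156.6] 39 [262 154   8   6] [ 0.5187 -0.2842  0.055 ]
side green [319.1 161.3] 54 [315 158   9   8] [ 0.3482 -0.2974  0.055 ]
side red [329.5 146.6] 39 [326 144   8   6] [ 0.3224 -0.3734  0.055 ]
side blue [295.5 224.3] 124 [288 218  15  15] [0.3816 0.01   0.12  ]
side blue [308.9 229. ] 106 [304 221  11  18] [0.3466 0.0176 0.12  ]
```

View pics/t1.png

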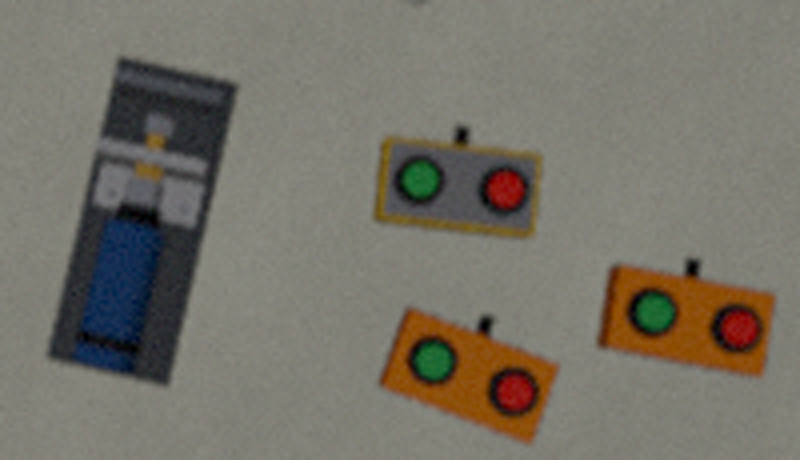

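View pics/s1.png

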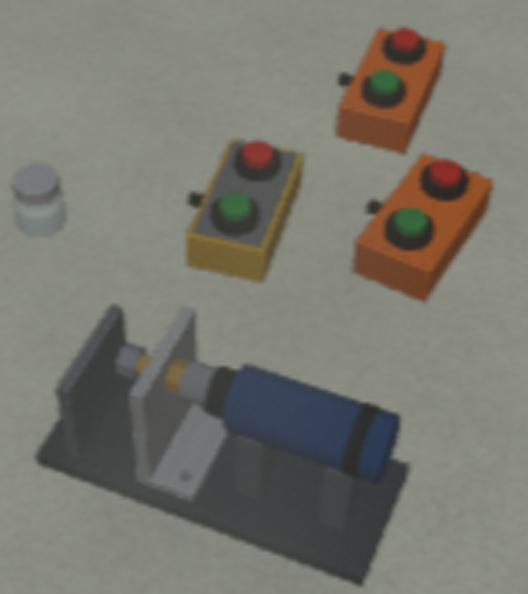

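The crops confirm the choice. The yellow-sided box has green at crop (420,180), which is top (310,195), and red at (505,190). The other two boxes are orange all over. Next I work out the station and button positions.

```bash
cat >> h.py <<'E'
def tri(obs):
    A=np.zeros((3,3));b=np.zeros(3)
    for c,u,v in obs:
        d=c["T"][:3,:3]@np.linalg.solve(c["mtx"],[u,v,1]);d/=np.linalg.norm(d);M=np.eye(3)-np.outer(d,d);A+=M;b+=M@c["T"][:3,3]
    return np.linalg.solve(A,b)
E
python3 - <<'E'
from h import *
t,s=calibration("top"),calibration("side")
print("green",tri([(t,309.7,194.4),(s,265.7,156.6)]))
P=np.array([ray("top",205+u/4-.4,150+v/4-.4,.015) for u,v in((120,58),(238,84),(168,385),(48,356))])
print(P.round(4),"sides",[np.linalg.norm(P[i]-P[i-1]).round(3) for i in range(4)])
c=P.mean(0);x=P[0]+P[1]-P[2]-P[3];x/=np.linalg.norm(x);print("c",c,"yaw",np.degrees(np.arctan2(x[1],x[0])))
print("head pred",c+.08*x,"pix",proj(t,c+.08*x+[0,0,.107]),"seen",ray("top",244.2,180.7,.122))
print("head tri",tri([(t,244.2,180.7),(s,195+127/3.3,95+357/3.3)]))
print("bottle",ray("top",165,149,.1),"ind",ray("top",148,191,.035))
o=get_obs()
E
```

```text
green [ 0.51724276 -0.27423079  0.06450006]
[[ 0.6324  0.0121  0.015 ]
 [ 0.6101 -0.1028  0.015 ]
 [ 0.32   -0.0434  0.015 ]
 [ 0.3445  0.0712  0.015 ]] sides [np.float64(0.294), np.float64(0.117), np.float64(0.296), np.float64(0.117)]
c [ 0.47675854 -0.01576185  0.015     ] yaw -11.58448258609958
head pred [ 0.55512892 -0.03182686  0.015     ] pix [244.64501631 180.7757513 ] seen [ 0.55535997 -0.030222    0.122     ]
head tri [ 0.55627149 -0.02998457  0.11258035]
bottle [0.66732056 0.26390494 0.1       ] ind [0.51714755 0.33486992 0.035     ]
```

Head estimates agree to within 2 mm at about (0.555, -0.031), yaw about -12°. The green button top is at about (0.517, -0.274, 0.0645). Now I move above the station for a wrist look.

jog_arm --deltas "-36 -29 -2 0 0 0;-36 -29 -2 0 0 0;-36 -29 -2 0 0 0;-36 -29 -2 0 0 0;-36 -29 -2 0 0 0;-36 -29 -2 0 0 0;-36 -29 -2 0 0 0;-36 -29 -2 0 0 0;-36 -29 -2 0 0 0;-36 -29 -2 0 0 0;-36 -29 -2 0 0 0;-36 -29 -2 0 0 0;-36 -29 -2 0 0 0;-36 -29 -2 0 0 0;0 0 0 0 0 -7;0 0 0 0 0 0" --claw 0 --grip_force 35

```text
time: 2.1
eef_pos: [0.5306, -0.0465, 0.2695]
tool_rot: [-3.13, -0.009, 2.939]
wrist_force: [0.4, -0.1, 0.1]
width: 0.0854
```

```bash
python3 - <<'E'
from h import *
o=get_obs();print(o["time"],o["eef_pos"],o["tool_rot"])
c=calibration("wrist");im=grab_frame("wrist");cv2.imwrite("pics/w1.png",im[:,:,::-1]);np.savez("w1.npz",**c);print(c["T"].round(3),c["mtx"].round(1))
E
```

```text
2.1 [ 0.53061064 -0.04650685  0.26947518] [-3.1303111  -0.0092439   2.93887956]
[[ 0.201  0.93   0.308  0.45 ]
 [ 0.979 -0.187 -0.075 -0.029]
 [-0.012  0.317 -0.948  0.396]
 [ 0.     0.     0.     1.   ]] [[320.2   0.  255.8]
 [  0.  320.2 193.3]
 [  0.    0.    1. ]]
```

View pics/w1.png

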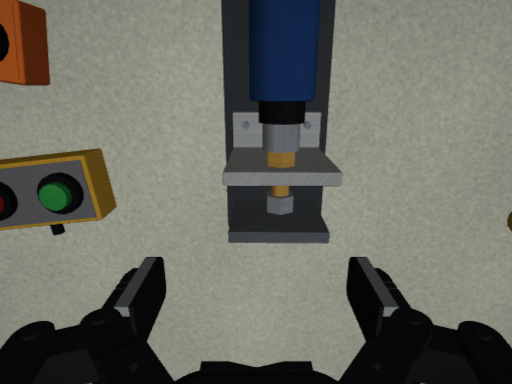

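The wrist view shows the bracket's top strip from (222,178) to (341,178), the head at about (280,204), the back stop strip at about (278,237) and the green button at (55,196).

```bash
python3 - <<'E'
from h import *
d=np.load("w1.npz");c={"T":d["T"],"mtx":d["mtx"]}
b=[ray("",u,v,.138,c) for u,v in((222,178.5),(341,178.5))];print("bracket",np.round(b,4),np.mean(b,0),np.linalg.norm(b[0]-b[1]))
s=[ray("",u,v,.110,c) for u,v in((228,237),(328,237))];print("stop",np.round(s,4),np.mean(s,0),np.linalg.norm(s[0]-s[1]))
x=np.mean(s,0)-np.mean(b,0);print("dist",np.linalg.norm(x[:2]),"(68)")
for p in(b,s): v=p[0]-p[1];print("yaw",np.degrees(np.arctan2(v[1],v[0]))+90)
print("head",ray("",280.5,204,.118,c))
im=cv2.imread("pics/w1.png")[:,:,::-1].copy()
for q,st in blobs(im,(45,100,40),(85,255,255),100)[0]: print("green",q,st,ray("",*q,.0645,c))
cv2.imwrite("pics/w1c.png",cv2.resize(im[130:260,200:360,::-1],None,fx=5,fy=4.6,interpolation=cv2.INTER_CUBIC))
E
```

```text
bracket [[ 0.5151 -0.0745  0.138 ]
 [ 0.5347  0.0228  0.138 ]] [ 0.5249199 -0.0258404  0.138    ] 0.09929091640372553
stop [[ 0.5817 -0.0877  0.11  ]
 [ 0.6009  0.0089  0.11  ]] [ 0.5913379 -0.0394054  0.11     ] 0.09843979328777297
dist 0.06778908457600068 (68)
yaw -11.406476387165029
yaw -11.25984552937065
head [ 0.55469218 -0.03069564  0.118     ]
green [ 54.38687151 196.09217877] [ 38 182  33  29 716] [ 0.51673627 -0.27372296  0.0645    ]
```

View pics/w1c.png

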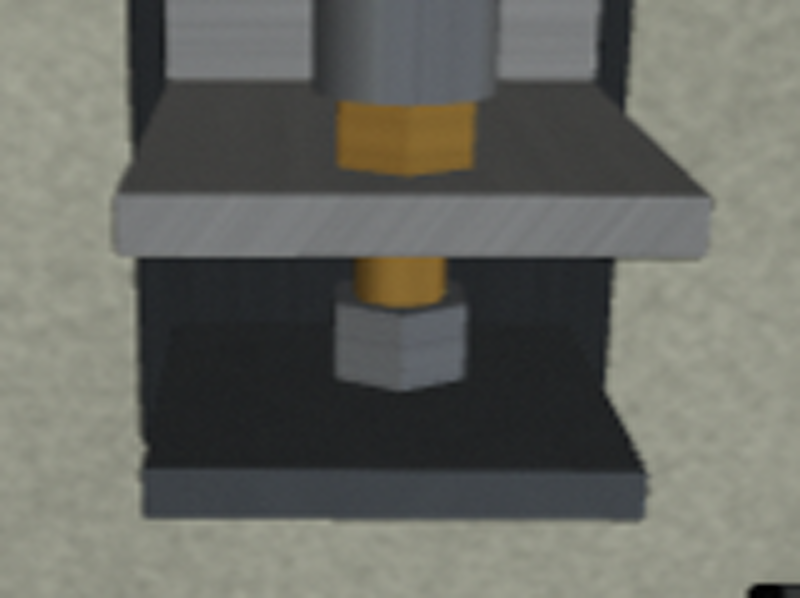

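Everything agrees: distance 67.8 mm against 68, yaw -11.3°, head (0.555, -0.031). Now over to the green button with the jaws shut.

jog_arm --deltas "-6.5 -45 0 -0.6 -0.5 0;-6.5 -45 0 0 0 0;-6.5 -45 0 0 0 0;-6.5 -45 0 0 0 0;-6.5 -45 0 0 0 0;0 0 30 0 0 0;0 0 30 0 0 0;0 0 30 0 0 0;0 0 30 0 0 0;0 0 15 0 0 0;0 0 0 0 0 0" --claw 1

```text
time: 3.52
eef_pos: [0.5188, -0.2687, 0.1301]
tool_rot: [3.138, -0.0, 2.94]
wrist_force: [-0.6, -0.8, 0.3]
width: -0.0001
```

jog_arm --deltas "0.5 -5.5 10 0 0 0;0 0 18 0 0 0;0 0 16 0 0 0;0 0 0 0 0 0"

```text
time: 4.03
eef_pos: [0.5187, -0.275, 0.0855]
tool_rot: [3.139, 0.004, 2.939]
wrist_force: [-1.2, -0.2, 0.5]
width: -0.0001
```

jog_arm --deltas "0 0 4 0 0 0;0 0 3 0 0 0;0 0 3 0 0 0"

```text
time: 4.4
eef_pos: [0.5196, -0.2756, 0.0779]
tool_rot: [3.139, 0.006, 2.94]
wrist_force: [-5.5, 3.3, 16.8]
width: -0.0002
```

jog_arm --deltas "0 0 3 0 0 0;0 0 3 0 0 0"

```text
time: 4.65
eef_pos: [0.5196, -0.2756, 0.0779]
tool_rot: [3.136, 0.008, 2.94]
wrist_force: [-6.0, 4.1, 18.5]
width: -0.0
```

```bash
python3 - <<'E'
from h import *
o=get_obs();print(o["time"],o["eef_pos"],o["wrist_force"])
c=calibration("wrist");im=grab_frame("wrist")[:,:,::-1];s=grab_frame("side")[:,:,::-1]
a=cv2.resize(s[125:190,225:310],(680,520),interpolation=cv2.INTER_CUBIC)
cv2.imwrite("pics/p1.png",np.hstack([cv2.resize(im,(400,300)),cv2.resize(a,(392,300))]))
E
```

```text
4.65 [ 0.51955264 -0.27564084  0.07787909] [-6.01662781  4.11731754 18.54011326]
```

View pics/p1.png

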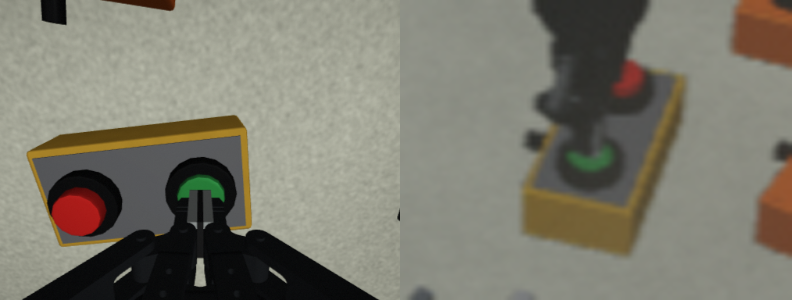

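The finger has stopped hard on the button: z stays put while the force rises to 18 N, and the green cap is sunk in its collar at (200,190). So it is fully down, and red is untouched. Now I lift off and go above the bolt head.

jog_arm --deltas "0 0 -15 0 0 0;0 0 -50 0 0 0;0 0 -50 0 0 0;0 0 -50 0 0 0;2.4 41 0 0 0 0;2.4 41 0 0 0 0;2.4 41 0 0 0 0;2.4 41 0 0 0 0;2.4 41 0 0 0 0;2.4 41 0 0 0 0;0 0 0 0 0 0;0 0 0 0 0 0" --claw 0

```text
time: 6.25
eef_pos: [0.5577, -0.0291, 0.2524]
tool_rot: [3.14, 0.022, 2.935]
wrist_force: [0.3, 0.2, 0.1]
width: 0.0856
```

```bash
python3 - <<'E'
from h import *
o=get_obs();print(o["time"],o["eef_pos"],o["tool_rot"])
c=calibration("wrist");im=grab_frame("wrist");cv2.imwrite("pics/w2.png",im[:,:,::-1]);np.savez("w2.npz",**c)
for p in([.5249,-.0258,.138],[.555,-.031,.118],[.5913,-.0394,.11]):print(proj(c,np.array(p)))
E
```

```text
6.25 [ 0.55766302 -0.02914602  0.25237342] [3.14013852 0.02180616 2.93484507]
[252.01992469 151.15870645]
[253.70452589 181.33648659]
[253.00205307 217.48804   ]
```

View pics/w2.png

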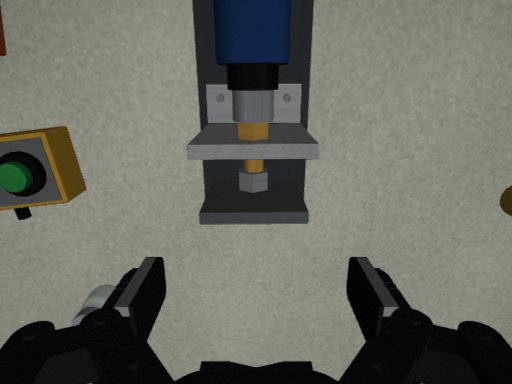

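The view agrees with the predicted points: head at (253,181), bracket strip at (252,151), back stop at (253,217). The green button is up at (14,178). I correct the tilt and position, then descend.

jog_arm --deltas "2 -2.4 0 0 1.2 -0.5;0 0 25 0 0 0;0 0 30 0 0 0;0 0 25 0 0 0;0 0 0 0 0 0"

```text
time: 6.92
eef_pos: [0.5552, -0.0392, 0.1715]
tool_rot: [-3.141, 0.001, 2.933]
wrist_force: [-0.9, 0.3, 0.3]
width: 0.0856
```

jog_arm --deltas "1.5 8 0 0 0 -0.6;0 0 0 0 0 0"

```text
time: 7.18
eef_pos: [0.5567, -0.032, 0.1737]
tool_rot: [3.141, 0.004, 2.942]
wrist_force: [0.0, 0.3, 0.2]
width: 0.0852
```

jog_arm --deltas "1 1 20 0 0 0;0 0 20 0 0 0;0 0 15 0 0 0;0 0 8 0 0 0;0 0 0 0 0 0"

```text
time: 7.8
eef_pos: [0.5607, -0.0308, 0.114]
tool_rot: [3.139, 0.014, 2.944]
wrist_force: [-0.1, -0.1, -0.5]
width: 0.0856
```

jog_arm --deltas "4.5 0 3 0 0.8 0;1 0 3 0 0 0;0 0 0 0 0 0"

```text
time: 8.18
eef_pos: [0.556, -0.0298, 0.109]
tool_rot: [3.139, 0.002, 2.944]
wrist_force: [-0.2, 0.7, -0.0]
width: 0.0854
```

jog_arm --deltas "0 -1.3 0 0 0 0;0 0 0 0 0 0;0 0 0 0 0 0;0 0 0 0 0 0;0 0 0 0 0 0;0 0 0 0 0 0;0 0 0 0 0 0;0 0 0 0 0 0" --claw 1 --grip_force 35

```text
time: 9.18
eef_pos: [0.5561, -0.031, 0.1096]
tool_rot: [3.138, 0.003, 2.944]
wrist_force: [-0.3, 0.7, 0.9]
width: 0.0237
```

```bash
python3 - <<'E'
from h import *
o=get_obs();print({k:np.round(o[k],4) for k in("time","eef_pos","tool_rot","wrist_force","ft_torque","width")})
im=grab_frame("wrist")[:,:,::-1];s=grab_frame("side")[:,:,::-1];a=s[175:275,195:325]
cv2.imwrite("pics/g1.png",np.hstack([cv2.resize(im,(400,300)),cv2.resize(a,(390,300),interpolation=cv2.INTER_CUBIC)]))
E
```

```text
{'time': np.float64(9.175), 'eef_pos': array([ 0.5561, -0.031 ,  0.1096]), 'tool_rot': array([3.1379, 0.0032, 2.9438]), 'wrist_force': array([-0.2662,  0.7122,  0.878 ]), 'ft_torque': array([ 0.0585,  0.0179, -0.0585]), 'width': np.float64(0.0237)}
```

View pics/g1.png

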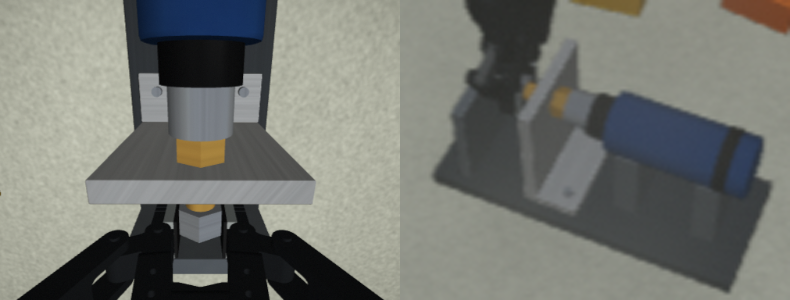

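The wrist view shows both fingers on the head at (200,222), and the opening of 23.7 mm matches the 24 mm flats. I hold for a moment and check that it is steady.

jog_arm --deltas "0 0 0 0 0 0;0 0 0 0 0 0;0 0 0 0 0 0;0 0 0 0 0 0;0 0 0 0 0 0;0 0 0 0 0 0;0 0 0 0 0 0;0 0 0 0 0 0"

```text
time: 10.28
eef_pos: [0.5561, -0.031, 0.1097]
tool_rot: [3.138, 0.003, 2.944]
wrist_force: [-1.4, -0.7, 0.4]
width: 0.0234
```

```bash
python3 - <<'E'
from h import *
o=get_obs();print({k:np.round(o[k],4) for k in("time","eef_pos","tool_rot","wrist_force","ft_torque","width")})
t=grab_frame("top")
for c,s in blobs(t,(140,120,60),(175,255,255))[0]+blobs(cv2.imread("pics/top0.png")[:,:,::-1].copy(),(140,120,60),(175,255,255))[0]: print("magenta",c)
print(hand_in())
E
```

```text
{'time': np.float64(10.275), 'eef_pos': array([ 0.5561, -0.031 ,  0.1097]), 'tool_rot': array([3.1379, 0.0032, 2.9438]), 'wrist_force': array([-1.4145, -0.7095,  0.4411]), 'ft_torque': array([ 0.0645,  0.0624, -0.0503]), 'width': np.float64(0.0234)}
magenta [150.25775656 191.7947494 ]
magenta [150.39952153 191.79904306]
the job is handed in; nothing more can be done
None
```

I pressed the green button on the yellow box and let it back up, then gripped the bolt head left and right at a 35 N grip setting. I handed in at about 10.3 s, still gripping.

**Button:** the finger stopped hard at about 18 N with the cap sunk in its collar, so I took it as fully down. The next view showed the cap back up. I never touched the red button.

**Grip:**
- The jaw opening was 23.7 mm, then 23.4 mm, against the 24 mm flats.
- The tool pose held steady for the last second, and the grasp point is about 2 mm from the measured head centre.
- About 5 s passed between pressing and gripping, so the bolt should have turned only about 0.06 rad.

**Bystanders:** the indicator's magenta plate was at the same pixel before and after. I did not recheck the bottle or jar at the end, but the arm stayed clear of both.

**Not confirmed:** I had no direct reading of the bolt's angle or speed, or of the force on each half of the head. That the runner started is inferred from the button being bottomed out. A wrist moment of about 0.06 N m was of the expected size, but it is close to the sensor's noise.

No check failed or disagreed. The moves drifted by up to 8 mm sideways on the way down, and I corrected that before closing.

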